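Set the warmed tea cups out in family order

ROBOT

A 7-joint arm with a two-finger parallel gripper is mounted at the origin on the work surface. World frame = base frame: x ahead of the robot, y to its left, z up, the work surface at z = 0. Lengths are in m, angles in rad, forces in N, time in s.
With the tool pointing down it reaches from about 0.425 to 0.875 m from the base axis. Payload 4.7 kg.
Tool frame: the origin (TCP) lies at the very end of the fingers, on their centre line; the grasp point (between the pads) lies behind it (ctrl.tcp_to_grasp is the z of the grasp point in the tool frame, in m); z points along the fingers, y is the line along which they close (so a half turn about z gives the same grasp; the last joint's range is limited). The gripper opens to 87 mm and grips with 3 to 60 N. Pads are 19 mm wide; open, the fingers measure 117 mm over their backs; the gripper's body (75 mm by 190 mm) begins 51 mm behind the grasp point.
Start: joints at [-1.187, 0.321, -0.07, 1.45, 0.023, 1.371, -0.057], TCP at [0.235, 0.606, 0.223] pointing down, gripper open.
Joint ranges: [-2.86, 2.86], [-0.3, 2.09], [-1.38, 1.24], [0.06, 2.45], [-1.56, 4.7], [0.09, 2.05], [-2.69, 2.69]. Speed limits (rad/s): [2.57, 2.57, 3.14, 3.14, 3.14, 3.14, 3.14].

INTERFACE

Orientations are given as a rotation vector (axis times angle).
In Python, from bench import ctrl gives the robot as it stands.
- The arm moves only by the tool step_arm, never from a script. Its argument "targets" is a list of rows, each a list of 7 numbers: the shift along the world's x, y, z in cm, then the turn, a rotation vector about the world's x, y, z in degrees, then the opening, from 0 (shut) to 1 (fully open). A call has exactly 5 rows; each row shifts and turns the commanded pose from where the row before left it; what a row does not reach is not made up. A row lasts 1/12 s, in which the tool goes at most 41.7 mm and 7.16 degrees, less where a joint would pass 70% of its speed; a pose out of reach is approached as far as the arm can. A call with a gripper value outside its range is refused whole. The fingers move at their own pace and stop on an object; "force" is the grip in N (left out, the last holds). Time passes only in rows, so rows that do not move let the fingers close, or fill a call up. It gives the time, the measured TCP pose, the force, the opening and the grip force at its end, in the units of the state.
- ctrl.get_state(): the state, without advancing time (a new reading comes with each control period).
- ctrl.get_image(name): name is "scene" or "side" or "wrist"; returns (picture, depth): 400x640x3 uint8, red, green, blue; 400x640 float32, m along the optical axis (not along the pixel's ray), 0 where there is no reading.
- ctrl.camera_params(name): a dict with "intrinsics" (3x3 intrinsics, pixels), "rvec" (rotation vector, rad) and "tvec" (3), from world to camera coordinates, as OpenCV has them; the wrist camera has in their place "hand_eye" (4x4, takes a point from camera to tool coordinates, whose origin is the TCP and whose axes are the flange's). Camera axes: x right, y down, z forward; pixel columns grow to the right and rows downward; lengths in m; the calibration is good to about 2 mm. The wrist camera is an equidistant fisheye: a pixel r from the principal point sees the ray r / f radians off the axis. A picture is of the moment at which its call begins: read the wrist's pose just before it. camera_params takes no time and is no camera call.
- ctrl.close_job(): hands the job in; it is judged then, once.
The state is a dict: "time": time; "joint_positions": joint angles; "qd": joint speeds; "joint_torque": joint torques, N m; "position": TCP position; "tool_rot": TCP orientation; "ft_force": force on the tool from outside, world axes, zero at the start; "torque": the same for the moment, N m; "grip_width": opening from 0.0 (shut) to 1.0 (fully open); "grip_force": force on a finger pad.
Only numpy, scipy, OpenCV 4.12 (cv2) and the standard library are available. Lean on these libraries where they do the work, as an engineer would, in place of code of your own. Each camera call takes 0.05 s, during which the arm holds its last target. There are 200 camera calls.

TASK

Tea is ready: move the four cups from the steel warming shelf into the wooden cup tray, one cup to a cell, keeping the family's serving order: the same colours from left to right, as seen from the robot, as they stand on the shelf now. Set each cup down gently and upright on the floor of its cell, never tip one over, and leave the kettle where it is.

Things in the scene. Friction and masses are not known exactly. Their poses are not given: they have to be found in the camera images.
- red_cup: loose red enamelled tumbler with a white rim, no handle, empty, open at the top, upright: 58 mm across, straight-sided, 75 mm tall, wall 3 mm, about 0.1 kg. Origin: centre of its underside; z up its axis. It stands on the red pad at the start, up to 6 mm off its centre.
- blue_cup: loose blue enamelled tumbler with a white rim, no handle, empty, open at the top, upright: 58 mm across, straight-sided, 75 mm tall, wall 3 mm, about 0.1 kg. Origin: centre of its underside; z up its axis. It stands on the blue pad at the start, up to 6 mm off its centre.
- green_cup: loose green enamelled tumbler with a white rim, no handle, empty, open at the top, upright: 58 mm across, straight-sided, 75 mm tall, wall 3 mm, about 0.1 kg. Origin: centre of its underside; z up its axis. It stands on the green pad at the start, up to 6 mm off its centre.
- yellow_cup: loose yellow enamelled tumbler with a white rim, no handle, empty, open at the top, upright: 58 mm across, straight-sided, 75 mm tall, wall 3 mm, about 0.1 kg. Origin: centre of its underside; z up its axis. It stands on the yellow pad at the start, up to 6 mm off its centre.
- red_pad: red round silicone pad, 76 mm across, 5 mm thick, fixed; the red cup starts on it. Origin: centre of its underside; y along the row, to the robot's left. The 4 pads stay in one row, 86 mm apart, in any colour order, on the fixed steel shelf (plate 100 by 356 mm, upper face 40 mm above the work surface, lips 8 mm higher along its long edges).
- blue_pad: blue round silicone pad, 76 mm across, 5 mm thick, fixed; the blue cup starts on it. Origin: centre of its underside; y along the row, to the robot's left. The 4 pads stay in one row, 86 mm apart, in any colour order, on the fixed steel shelf (plate 100 by 356 mm, upper face 40 mm above the work surface, lips 8 mm higher along its long edges).
- green_pad: green round silicone pad, 76 mm across, 5 mm thick, fixed; the green cup starts on it. Origin: centre of its underside; y along the row, to the robot's left. The 4 pads stay in one row, 86 mm apart, in any colour order, on the fixed steel shelf (plate 100 by 356 mm, upper face 40 mm above the work surface, lips 8 mm higher along its long edges).
- yellow_pad: yellow round silicone pad, 76 mm across, 5 mm thick, fixed; the yellow cup starts on it. Origin: centre of its underside; y along the row, to the robot's left. The 4 pads stay in one row, 86 mm apart, in any colour order, on the fixed steel shelf (plate 100 by 356 mm, upper face 40 mm above the work surface, lips 8 mm higher along its long edges).
- cup_tray: fixed wooden tray, 92 (x) by 350 (y) by 34 mm tall, a grip block 16 mm out at each end. Origin: centre of its underside; y to the robot's left, x away from it. Four open cells 80 by 80 mm inside, 6 mm walls, centres at x = 0, y = +129, +43, -43, -129 mm (leftmost first); their floor is 6 mm, the walls' upper edge 34 mm above the origin. Tray or shelf may be the nearer one.
- kettle: loose soot-grey aluminium kettle, body 175 mm across, bail handle up to 178 mm high, spout reaching 134 mm from its axis; stands off the right-hand ends of the rows, to be left alone. Origin: centre of its underside.
Not all that is in view belongs to the job. Several things have the shape of the green_cup; the one meant has the colours described above.

How it is judged:
At the end, for the whole second after the job is handed in: Each cup stands in the tray cell that has its pad's place in the row, counted from the left: within 15 mm of the cell's centre each way, underside within 6 mm of its floor, tilted under 0.1 rad, slower than 0.02 m/s; kettle within 30 mm of its start (((y of red_cup in the frame of cup_tray between 0.114 and 0.144 m and y of each of blue_pad, green_pad, yellow_pad in the frame of red_pad below 0 m) or (y of red_cup in the frame of cup_tray between 0.028 and 0.058 m and ((y of blue_pad in the frame of red_pad above 0 m and y of each of green_pad, yellow_pad in the frame of red_pad below 0 m) or (y of each of blue_pad, yellow_pad in the frame of red_pad below 0 m and y of green_pad in the frame of red_pad above 0 m) or (y of each of blue_pad, green_pad in the frame of red_pad below 0 m and y of yellow_pad in the frame of red_pad above 0 m))) or (y of red_cup in the frame of cup_tray between -0.058 and -0.028 m and ((y of blue_pad in the frame of red_pad below 0 m and y of each of green_pad, yellow_pad in the frame of red_pad above 0 m) or (y of each of blue_pad, yellow_pad in the frame of red_pad above 0 m and y of green_pad in the frame of red_pad below 0 m) or (y of each of blue_pad, green_pad in the frame of red_pad above 0 m and y of yellow_pad in the frame of red_pad below 0 m))) or (y of red_cup in the frame of cup_tray between -0.144 and -0.114 m and y of each of blue_pad, green_pad, yellow_pad in the frame of red_pad above 0 m)) and x of red_cup in the frame of cup_tray between -0.015 and 0.015 m and z of red_cup in the frame of cup_tray between 0.002 and 0.012 m and angle between each of red_cup, blue_cup, green_cup, yellow_cup's own z axis and vertical below 0.1 rad and linear speed of each of red_cup, blue_cup, green_cup, yellow_cup below 0.02 m/s and ((y of blue_cup in the frame of cup_tray between 0.114 and 0.144 m and y of each of red_pad, green_pad, yellow_pad in the frame of blue_pad below 0 m) or (y of blue_cup in the frame of cup_tray between 0.028 and 0.058 m and ((y of red_pad in the frame of blue_pad above 0 m and y of each of green_pad, yellow_pad in the frame of blue_pad below 0 m) or (y of each of red_pad, yellow_pad in the frame of blue_pad below 0 m and y of green_pad in the frame of blue_pad above 0 m) or (y of each of red_pad, green_pad in the frame of blue_pad below 0 m and y of yellow_pad in the frame of blue_pad above 0 m))) or (y of blue_cup in the frame of cup_tray between -0.058 and -0.028 m and ((y of red_pad in the frame of blue_pad below 0 m and y of each of green_pad, yellow_pad in the frame of blue_pad above 0 m) or (y of each of red_pad, yellow_pad in the frame of blue_pad above 0 m and y of green_pad in the frame of blue_pad below 0 m) or (y of each of red_pad, green_pad in the frame of blue_pad above 0 m and y of yellow_pad in the frame of blue_pad below 0 m))) or (y of blue_cup in the frame of cup_tray between -0.144 and -0.114 m and y of each of red_pad, green_pad, yellow_pad in the frame of blue_pad above 0 m)) and x of blue_cup in the frame of cup_tray between -0.015 and 0.015 m and z of blue_cup in the frame of cup_tray between 0.002 and 0.012 m and ((y of green_cup in the frame of cup_tray between 0.114 and 0.144 m and y of each of red_pad, blue_pad, yellow_pad in the frame of green_pad below 0 m) or (y of green_cup in the frame of cup_tray between 0.028 and 0.058 m and ((y of red_pad in the frame of green_pad above 0 m and y of each of blue_pad, yellow_pad in the frame of green_pad below 0 m) or (y of each of red_pad, yellow_pad in the frame of green_pad below 0 m and y of blue_pad in the frame of green_pad above 0 m) or (y of each of red_pad, blue_pad in the frame of green_pad below 0 m and y of yellow_pad in the frame of green_pad above 0 m))) or (y of green_cup in the frame of cup_tray between -0.058 and -0.028 m and ((y of red_pad in the frame of green_pad below 0 m and y of each of blue_pad, yellow_pad in the frame of green_pad above 0 m) or (y of each of red_pad, yellow_pad in the frame of green_pad above 0 m and y of blue_pad in the frame of green_pad below 0 m) or (y of each of red_pad, blue_pad in the frame of green_pad above 0 m and y of yellow_pad in the frame of green_pad below 0 m))) or (y of green_cup in the frame of cup_tray between -0.144 and -0.114 m and y of each of red_pad, blue_pad, yellow_pad in the frame of green_pad above 0 m)) and x of green_cup in the frame of cup_tray between -0.015 and 0.015 m and z of green_cup in the frame of cup_tray between 0.002 and 0.012 m and ((y of yellow_cup in the frame of cup_tray between 0.114 and 0.144 m and y of each of red_pad, blue_pad, green_pad in the frame of yellow_pad below 0 m) or (y of yellow_cup in the frame of cup_tray between 0.028 and 0.058 m and ((y of red_pad in the frame of yellow_pad above 0 m and y of each of blue_pad, green_pad in the frame of yellow_pad below 0 m) or (y of each of red_pad, green_pad in the frame of yellow_pad below 0 m and y of blue_pad in the frame of yellow_pad above 0 m) or (y of each of red_pad, blue_pad in the frame of yellow_pad below 0 m and y of green_pad in the frame of yellow_pad above 0 m))) or (y of yellow_cup in the frame of cup_tray between -0.058 and -0.028 m and ((y of red_pad in the frame of yellow_pad below 0 m and y of each of blue_pad, green_pad in the frame of yellow_pad above 0 m) or (y of each of red_pad, green_pad in the frame of yellow_pad above 0 m and y of blue_pad in the frame of yellow_pad below 0 m) or (y of each of red_pad, blue_pad in the frame of yellow_pad above 0 m and y of green_pad in the frame of yellow_pad below 0 m))) or (y of yellow_cup in the frame of cup_tray between -0.144 and -0.114 m and y of each of red_pad, blue_pad, green_pad in the frame of yellow_pad above 0 m)) and x of yellow_cup in the frame of cup_tray between -0.015 and 0.015 m and z of yellow_cup in the frame of cup_tray between 0.002 and 0.012 m and distance of kettle from where it was at the start of the episode below 0.03 m); the robot touches nothing.
It fails at once if the kettle is pushed more than 30 mm (distance of kettle from where it was at the start of the episode above 0.03 m).
It fails at once if a cup is tipped over (more than 45 degrees) (angle between any of red_cup, blue_cup, green_cup, yellow_cup's own z axis and vertical above 0.785 rad).
It fails at once if a cup is dropped or thrown into the tray (faster than 0.6 m/s within 35 mm of the tray's floor) ((x of red_cup in the frame of cup_tray between -0.04 and 0.04 m and y of red_cup in the frame of cup_tray between -0.17 and 0.17 m and z of red_cup in the frame of cup_tray below 0.041 m and linear speed of red_cup above 0.6 m/s) or (x of blue_cup in the frame of cup_tray between -0.04 and 0.04 m and y of blue_cup in the frame of cup_tray between -0.17 and 0.17 m and z of blue_cup in the frame of cup_tray below 0.041 m and linear speed of blue_cup above 0.6 m/s) or (x of green_cup in the frame of cup_tray between -0.04 and 0.04 m and y of green_cup in the frame of cup_tray between -0.17 and 0.17 m and z of green_cup in the frame of cup_tray below 0.041 m and linear speed of green_cup above 0.6 m/s) or (x of yellow_cup in the frame of cup_tray between -0.04 and 0.04 m and y of yellow_cup in the frame of cup_tray between -0.17 and 0.17 m and z of yellow_cup in the frame of cup_tray below 0.041 m and linear speed of yellow_cup above 0.6 m/s)).
It also fails if it takes over 88 s, if anything falls off the work surface, if the arm or the gripper's body presses on something with over 40 N, if the wrist force passes 120 N, or if a joint passes its speed limit or range.

## Working session

There is one attempt and no reset: what is moved stays moved. The work goes in short steps, Python scripts to look and compute and a tool call to move; the robot and the scene stay as the last step left them, time stands still between calls to the robot, and variables do not carry over. Pictures are saved under pics/ and viewed, at most 14 in all, crops included, and the job is handed in when it is done.

Besides the shell and the picture viewer there is one more tool, called after "Emit:" by a JSON object that holds its "method" and its "body". step_arm: Moves the arm, as the interface text tells. Its arguments: {"type":"object","properties":{"targets":{"type":"array"},"force":{"type":"number"}},"required":["targets"]}

```bash
ls; mkdir -p pics; python3 - <<'E'
from bench import ctrl
import cv2,numpy as np
s=ctrl.get_state();print(s['time'],s['position'],s['tool_rot'],s['grip_width'],ctrl.tcp_to_grasp)
for n in("scene","side","wrist"):
    im,d=ctrl.get_image(n);cv2.imwrite(f'pics/{n}0.png',im[:,:,::-1]);np.save(f'pics/{n}0.npy',d);print(n,ctrl.camera_params(n))
E
```

```text
pics
0.0 [0.23479707 0.60549241 0.22143347] [-5.77581131e-01 -3.08779100e+00  3.05957595e-03] 0.999316245298095 -0.0187
scene {'intrinsics': array([[446.5106969 ,   0.        , 317.75750315],
       [  0.        , 446.5106969 , 196.33059796],
       [  0.        ,   0.        ,   1.        ]]), 'rvec': array([ 1.67053363,  1.95921546, -0.74481109]), 'tvec': array([ 0.2573509 , -0.337923  ,  1.44466421])}
side {'intrinsics': array([[494.26768472,   0.        , 323.47239676],
       [  0.        , 494.26768472, 205.27518109],
       [  0.        ,   0.        ,   1.        ]]), 'rvec': array([ 2.28721924, -0.58216214,  0.25316525]), 'tvec': array([-0.57796147,  0.11926728,  1.21611659])}
wrist {'intrinsics': array([[309.70691629,   0.        , 318.30640671],
       [  0.        , 309.70691629, 198.98564058],
       [  0.        ,   0.        ,   1.        ]]), 'hand_eye': array([[-9.48675358e-05, -9.70274767e-01, -2.42005924e-01,
         6.39741559e-02],
       [ 9.99999994e-01, -1.07097426e-04,  3.73808809e-05,
         6.07161266e-04],
       [-6.21879369e-05, -2.42005919e-01,  9.70274771e-01,
        -1.62416226e-01],
       [ 0.00000000e+00,  0.00000000e+00,  0.00000000e+00,
         1.00000000e+00]])}
```

View pics/scene0.png

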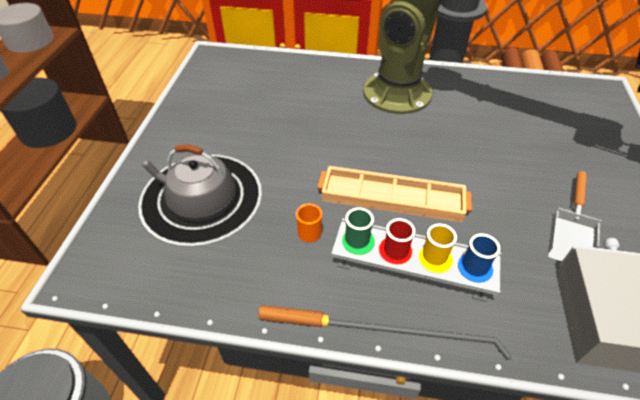

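View pics/side0.png

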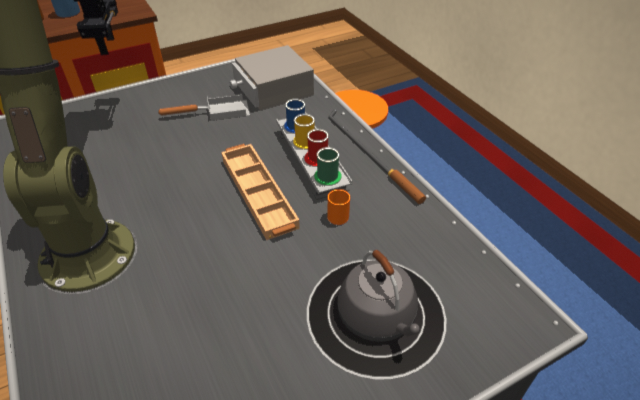

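View pics/wrist0.png

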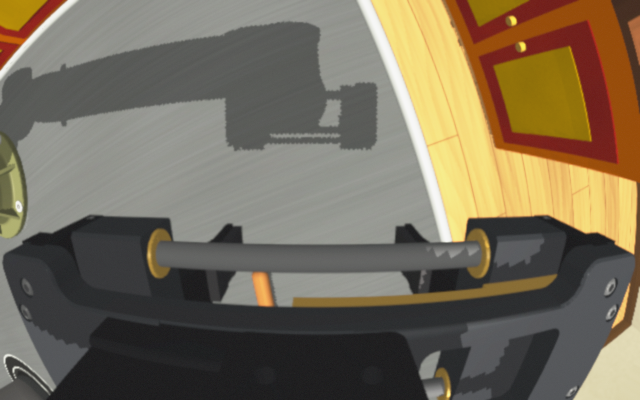

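The scene camera faces the robot, so its image right is the robot's left. Scene pixels of the cups are blue (482,257), yellow (439,247), red (399,241) and green (358,229), so the order from the robot's left is blue, yellow, red, green. The tray is at (395,192), nearer the robot than the shelf, and the kettle is at (197,190). The wrist view shows only the table.

Possible look-alikes:
- Orange tumbler at scene (310,222): smaller, no white rim, off the shelf, so rejected.
- Green cup at (358,229), white-rimmed and on the green pad: chosen.
- Red cup at (399,241), darker and on the red pad: chosen.

Next I'll measure from both views.

```bash
cat > h.py <<'E'
import cv2,numpy as np
from scipy.optimize import least_squares
from bench import ctrl
def cloud(n,d):
    p=ctrl.camera_params(n);K=p['intrinsics'];R=cv2.Rodrigues(p['rvec'])[0]
    v,u=np.mgrid[:d.shape[0],:d.shape[1]]
    c=np.stack([(u-K[0,2])/K[0,0]*d,(v-K[1,2])/K[1,1]*d,d],-1)
    W=(c-p['tvec'])@R; W[d==0]=np.nan
    return W
def circ(P,r=.029):
    f=lambda q:np.hypot(P[:,0]-q[0],P[:,1]-q[1])-r
    s=least_squares(f,P[:,:2].mean(0),loss='soft_l1',f_scale=.002);return s.x,np.sqrt(np.mean(s.fun**2))
E
python3 - <<'E'
from h import *
hue={'red':(175,5),'blue':(105,125),'green':(50,90),'yellow':(18,32)}
for n in('scene','side'):
    im=cv2.imread(f'pics/{n}0.png');W=cloud(n,np.load(f'pics/{n}0.npy'));h=cv2.cvtColor(im,cv2.COLOR_BGR2HSV)
    print(n)
    ok=(W[...,0]>.3)&(W[...,0]<.95)&(abs(W[...,1])<.5)
    # white rim pixels above .1
    for c,(a,b) in hue.items():
        H,S,V=cv2.split(h);m=((H>=a)&(H<=b) if a<b else (H>=a)|(H<=b))&(S>110)&(V>40)&ok&(W[...,2]>.055)&(W[...,2]<.14)
        k,l,st,ce=cv2.connectedComponentsWithStats(m.astype(np.uint8))
        for i in range(1,k):
            if st[i,4]>60:
                P=W[l==i]
                print(c,ce[i].round(),st[i,4],'mean',P.mean(0).round(3),'zmax',np.percentile(P[:,2],[2,98]).round(3))
    # rim points near top
    m=ok&(W[...,2]>.112)&(W[...,2]<.13)&(h[...,1]<90)&(h[...,2]>110)
    k,l,st,ce=cv2.connectedComponentsWithStats(m.astype(np.uint8))
    for i in range(1,k):
        if st[i,4]>15:
            P=W[l==i];print('rim',ce[i].round(),st[i,4],circ(P,.0275),np.median(P[:,2]).round(4))
    m=ok&(h[...,0]>8)&(h[...,0]<26)&(h[...,1]>70)&(W[...,2]>.026)&(W[...,2]<.042)
    k,l,st,ce=cv2.connectedComponentsWithStats(m.astype(np.uint8))
    for i in range(1,k):
        if st[i,4]>100:
            P=W[l==i];r=cv2.minAreaRect((P[:,:2]*1000).astype(np.float32));print('tray',ce[i].round(),st[i,4],r,np.median(P[:,2]))
    K=ok&(W[...,2]>.05)&(W[...,1]<-.2)&(W[...,2]<.25)
    P=W[K];print('kettle',P.min(0),P.max(0))
E
```

```text
scene
red [400. 229.] 289 mean [0.63  0.022 0.09 ] zmax [0.062 0.114]
red [396. 248.] 421 mean [0.676 0.015 0.085] zmax [0.057 0.113]
blue [484. 245.] 299 mean [0.646 0.197 0.091] zmax [0.065 0.112]
blue [476. 263.] 469 mean [0.688 0.178 0.083] zmax [0.056 0.111]
green [359. 218.] 223 mean [ 0.613 -0.069  0.09 ] zmax [0.064 0.11 ]
green [357. 237.] 357 mean [ 0.66  -0.069  0.083] zmax [0.057 0.11 ]
yellow [442. 235.] 315 mean [0.632 0.109 0.09 ] zmax [0.06  0.114]
yellow [435. 253.] 463 mean [0.676 0.096 0.085] zmax [0.056 0.114]
rim [217. 167.] 23 (array([ 0.5150804 , -0.42554942]), np.float64(0.002012879635233114)) 0.122
rim [359. 219.] 175 (array([ 0.63749842, -0.06923401]), np.float64(0.001230782854574045)) 0.1182
rim [400. 230.] 160 (array([0.65375995, 0.01795408]), np.float64(0.0011812270049007968)) 0.1182
rim [441. 236.] 165 (array([0.65461353, 0.101675  ]), np.float64(0.0012221273832890862)) 0.1182
rim [484. 246.] 202 (array([0.6674587 , 0.18644467]), np.float64(0.0012474293002634807)) 0.1178
tray [385. 179.] 599 ((449.12139892578125, -3.9585723876953125), (362.3082275390625,
[... 1252 characters left out ...]
 [317. 136.] 70 (array([0.64996441, 0.01974573]), np.float64(0.0016991125831745044)) 0.1186
rim [328. 154.] 72 (array([ 0.63331124, -0.06832159]), np.float64(0.0014915101066574413)) 0.1192
tray [178. 109.] 182 ((371.5318298339844, 468.6008605957031), (31.16377067565918, 125.02754211425781), 72.00626373291016) 0.032082729453345726
tray [261. 192.] 1038 ((455.3094787597656, 6.45745849609375), (385.2360534667969, 94.07406616210938), 87.64433288574219) 0.0312318482834042
tray [408. 184.] 165 ((822.8592529296875, -184.9942626953125), (22.449718475341797, 127.40023040771484), 1.7082128524780273) 0.027899412873903344
kettle [ 0.4488106  -0.49996491  0.05001855] [ 0.62221929 -0.20024513  0.18261656]
```

Both views agree on the rims (z about 0.119, expected 0.120). The tray estimate needs refining.

```bash
python3 - <<'E'
from h import *
allP=[]
for n in('scene','side'):
    im=cv2.imread(f'pics/{n}0.png');W=cloud(n,np.load(f'pics/{n}0.npy'));h=cv2.cvtColor(im,cv2.COLOR_BGR2HSV)
    m=(h[...,0]>5)&(h[...,0]<28)&(h[...,1]>60)&(W[...,0]>.38)&(W[...,0]<.54)&(abs(W[...,1])<.24)
    z=W[m][:,2];print(n,m.sum(),np.histogram(z,np.arange(-.004,.044,.004)))
    # outline by casting rays onto z=.034 of the convex hull of mask (upper edge)
    P=W[m&(W[...,2]>.03)&(W[...,2]<.037)][:,:2];allP.append(P)
    r=cv2.minAreaRect((P*1000).astype(np.float32));print(r, len(P))
    # robust: yaw by edge percentiles
    best=[]
    for a in np.radians(np.arange(-4,9,.25)):
        y=np.array([np.sin(a),np.cos(a)]);x=np.array([np.cos(a),-np.sin(a)])
        px=P@x;lo,hi=np.percentile(px,[1.5,98.5]);best.append((hi-lo,np.degrees(a),(lo+hi)/2,))
    w,a,cx=min(best);ar=np.radians(a);y=np.array([np.sin(ar),np.cos(ar)]);x=np.array([np.cos(ar),-np.sin(ar)])
    lo,hi=np.percentile(P@y,[.5,99.5]);c=cx*x+(lo+hi)/2*y
    print('yaw',a,'w',w,'l',hi-lo,'c',c)
    # cross walls positions along y
    q=P@y-(lo+hi)/2; s=abs(P@x-cx)<.03
    print(np.histogram(q[s],np.arange(-.2,.201,.008)))
E
```

```text
scene 4898 (array([ 230,  842, 1027,  297,  301,  313,  314,  422,  788,  338,    5]), array([-0.004,  0.   ,  0.004,  0.008,  0.012,  0.016,  0.02 ,  0.024,
        0.028,  0.032,  0.036,  0.04 ]))
((459.30499267578125, 5.6238555908203125), (379.5191650390625, 97.13983154296875), 87.66172790527344) 771
yaw 2.5 w 0.09384584151146391 l 0.3760070969861588 c [0.45881139 0.00545766]
(array([ 0, 19, 24, 41,  0,  0,  0,  0,  0,  0,  0,  0,  0,  0,  3,  0,  0,
        0,  0,  0,  0,  0,  0,  0,  1,  1,  0,  0,  0,  0,  0,  0,  0,  0,
        0,  0,  0,  0,  0,  0,  0,  0,  0,  0,  0,  0, 39, 23, 18,  0]), array([-2.00000000e-01, -1.92000000e-01, -1.84000000e-01, -1.76000000e-01,
       -1.68000000e-01, -1.60000000e-01, -1.52000000e-01, -1.44000000e-01,
       -1.36000000e-01, -1.28000000e-01, -1.20000000e-01, -1.12000000e-01,
       -1.04000000e-01, -9.60000000e-02, -8.80000000e-02, -8.00000000e-02,
       -7.20000000e-02, -6.40000000e-02, -5.60000000e-02, -4.80000000e-02,
       -4.00000000e-02, -3.20000000e-02, -2.40000000e-02, -1.60000000e-02,
       -8.00000000e-03,  1.66533454e-16,  8.
[... 1317 characters left out ...]
0e-02, -8.80000000e-02, -8.00000000e-02,
       -7.20000000e-02, -6.40000000e-02, -5.60000000e-02, -4.80000000e-02,
       -4.00000000e-02, -3.20000000e-02, -2.40000000e-02, -1.60000000e-02,
       -8.00000000e-03,  1.66533454e-16,  8.00000000e-03,  1.60000000e-02,
        2.40000000e-02,  3.20000000e-02,  4.00000000e-02,  4.80000000e-02,
        5.60000000e-02,  6.40000000e-02,  7.20000000e-02,  8.00000000e-02,
        8.80000000e-02,  9.60000000e-02,  1.04000000e-01,  1.12000000e-01,
        1.20000000e-01,  1.28000000e-01,  1.36000000e-01,  1.44000000e-01,
        1.52000000e-01,  1.60000000e-01,  1.68000000e-01,  1.76000000e-01,
        1.84000000e-01,  1.92000000e-01,  2.00000000e-01]))
```

Emit:
{"method": "step_arm", "body": {"targets": [[2,-4,1,0,0,-7,1],[2,-4,0,0,0,-7,1],[2,-4,0,0,0,-7,1],[2,-4,0,0,0,-7,1],[2,-4,0,0,0,-7,1]]}}

```text
time: 0.57
position: [0.3281, 0.4186, 0.2314]
tool_rot: [-1.487, -2.767, 0.0]
ft_force: [0.6, -0.4, 0.8]
grip_width: 0.995
grip_force: 0.0
```

Emit:
{"method": "step_arm", "body": {"targets": [[3.3,-2.3,0,0,0,-7,1],[3.3,-2.3,0,0,0,-7,1],[3.3,-2.3,0,0,0,-7,1],[3.3,-2.3,0,0,0,-7,1],[3.3,-2.3,0,0,0,-7,1]]}}

```text
time: 0.98
position: [0.4939, 0.3041, 0.2317]
tool_rot: [-2.251, -2.192, -0.0]
ft_force: [1.2, -0.1, -0.0]
grip_width: 0.998
grip_force: 0.0
```

Emit:
{"method": "step_arm", "body": {"targets": [[3.3,-2.3,0,0,0,-2,1],[3.3,-2.3,0,0,0,0,1],[3.3,-2.3,0,0,0,0,1],[3.3,-2.3,0,0,0,0,1],[3.3,-2.3,0,0,0,0,1]]}}

```text
time: 1.4
position: [0.6588, 0.1895, 0.2314]
tool_rot: [-2.282, -2.159, 0.001]
ft_force: [-0.0, 0.6, 0.3]
grip_width: 1.0
grip_force: 0.0
```

```bash
cat >> h.py <<'E'
from scipy.spatial.transform import Rotation as Ro
def wray(s,uv):
    "wrist pixels -> ray origin, world directions"
    p=ctrl.camera_params('wrist');K=p['intrinsics'];H=p['hand_eye'];R=Ro.from_rotvec(s['tool_rot']).as_matrix()
    q=(np.atleast_2d(uv)-K[:2,2][None])/K[0,0];t=np.linalg.norm(q,axis=1,keepdims=True)
    c=np.hstack([q/np.maximum(t,1e-9)*np.sin(t),np.cos(t)])
    return R@H[:3,3]+s['position'],c@(R@H[:3,:3]).T
def wplane(s,uv,z):
    o,d=wray(s,uv);return o+d*((z-o[2])/d[:,2:])
E
python3 - <<'E'
from h import *
s=ctrl.get_state();im,d=ctrl.get_image('wrist');cv2.imwrite('pics/w1.png',im[:,:,::-1])
print(s['time'],s['position'],s['tool_rot'],s['ft_force'])
R=Ro.from_rotvec(s['tool_rot']).as_matrix();print(R)
E
```

```text
1.4 [0.65884429 0.1894751  0.23136412] [-2.28175818e+00 -2.15925491e+00  5.06784979e-04] [-0.01446909  0.59409324  0.28607862]
[[ 5.51270955e-02  9.98479294e-01 -3.22078630e-04]
 [ 9.98479335e-01 -5.51271394e-02 -1.29055804e-04]
 [-1.46614822e-04 -3.14474384e-04 -9.99999940e-01]]
```

View pics/w1.png

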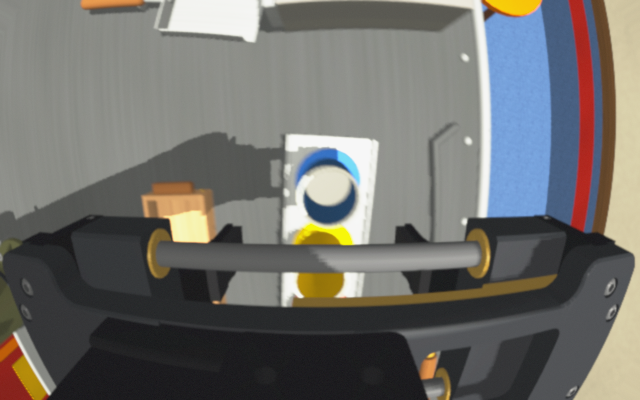

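The wrist view shows the white-rimmed blue cup on the blue pad, with its rim at about (329,193). The yellow cup is next at (320,275), and the tray corner at (178,210). I'll cast the rim onto z=0.12 and check the colours of the chosen cups in a crop.

```bash
python3 - <<'E'
from h import *
s=ctrl.get_state()
im=cv2.imread('pics/w1.png');h=cv2.cvtColor(im,cv2.COLOR_BGR2HSV)
print(wplane(s,[[329,193],[298,194],[360,194],[329,165],[329,224]],.119))
sc=cv2.imread('pics/scene0.png');cv2.imwrite('pics/crop.png',cv2.resize(sc[190:300,285:510],None,fx=3,fy=3,interpolation=cv2.INTER_CUBIC))
E
```

```text
[[0.67699059 0.18199056 0.119     ]
 [0.64888988 0.18292981 0.119     ]
 [0.70521541 0.1792075  0.119     ]
 [0.67847044 0.20753172 0.119     ]
 [0.67533869 0.15238455 0.119     ]]
```

View pics/crop.png

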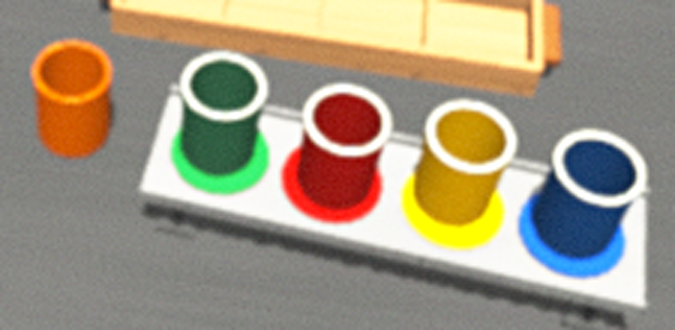

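The crop confirms four white-rimmed cups on pads of their own colour, green, red, yellow and blue; the orange tumbler at crop (72,95) has no white rim. The wrist and fixed cameras differ by about 10 mm on the blue cup, so I'll cast the outer rim contours as rays in all three views.

```bash
cat >> h.py <<'E'
def ray(n,uv,s=None):
    if n=='wrist':return wray(s,uv)
    p=ctrl.camera_params(n);K=p['intrinsics'];R=cv2.Rodrigues(p['rvec'])[0]
    q=(np.atleast_2d(uv)-K[:2,2])/K[0,0];d=np.hstack([q,np.ones((len(q),1))])@R
    return -R.T@p['tvec'],d
def plane(n,uv,z,s=None):
    o,d=ray(n,uv,s);return o+d*((z-o[2])/d[:,2:])
def rim(n,im,seed,s=None,z=.12,half=24):
    "white rim round seed pixel: outer contour -> circle on plane z"
    h=cv2.cvtColor(im,cv2.COLOR_BGR2HSV);m=((h[...,1]<75)&(h[...,2]>125)).astype(np.uint8)
    x,y=seed;k=np.zeros_like(m);cv2.circle(k,seed,half,1,-1)
    c,_=cv2.findContours(m&k,cv2.RETR_EXTERNAL,cv2.CHAIN_APPROX_NONE)
    c=max(c,key=cv2.contourArea)[:,0].astype(float)
    P=plane(n,c,z,s)[:,:2];f=lambda q:np.hypot(P[:,0]-q[0],P[:,1]-q[1])-q[2]
    o=least_squares(f,[*P.mean(0),.029],loss='soft_l1',f_scale=.001)
    return o.x.round(4),len(c),round(float(np.median(abs(o.fun))),4)
E
python3 - <<'E'
from h import *
for n,S in(('scene',dict(blue=(484,246),yellow=(441,236),red=(400,230),green=(359,219))),('side',dict(blue=(295,105),yellow=(304,120),red=(317,136),green=(328,154)))):
    im=cv2.imread(f'pics/{n}0.png')
    for c,p in S.items(): print(n,c,rim(n,im,p,half=19 if n=='scene' else 14))
s=ctrl.get_state();im,d=ctrl.get_image('wrist');im=im[:,:,::-1].copy();cv2.imwrite('pics/w2.png',im)
print(s['time'],s['position'],s['qd'].round(3) if hasattr(s['qd'],'round') else s['qd'])
print(rim('wrist',im,(329,193),s,half=38), wplane(s,[[329,193]],.12), d[165:225:10,329],d[222:232,329])
E
```

```text
scene blue (array([0.6611, 0.1886, 0.0376]), 111, 0.0021)
scene yellow (array([0.6491, 0.1033, 0.037 ]), 118, 0.0017)
scene red (array([0.6467, 0.0185, 0.0381]), 113, 0.0016)
scene green (array([ 0.6364, -0.0695,  0.0383]), 117, 0.0041)
side blue (array([0.6638, 0.1894, 0.0277]), 81, 0.0013)
side yellow (array([0.6517, 0.105 , 0.0279]), 45, 0.0017)
side red (array([0.6511, 0.0209, 0.0296]), 52, 0.001)
side green (array([ 0.6348, -0.0667,  0.0295]), 54, 0.0008)
1.45 [0.66482117 0.18039549 0.22995383] [-0.025 -0.071  0.012  0.123  0.069  0.033 -0.134]
(array([0.6727, 0.1878, 0.0274]), 367, 0.0047) [[0.6769642  0.18222994 0.12      ]] [0.34414005 0.345681   0.34950957 0.34458742 0.30567548 0.36333314] [0.3643009  0.36399978 0.36558565 0.36427426 0.3647225  0.3612551
 0.36189908 0.35774648 0.3522884  0.3489906 ]
```

Emit:
{"method": "step_arm", "body": {"targets": [[0,1.2,0,0,0,0,1],[0,0,0,0,0,0,1],[0,0,0,0,0,0,1],[0,0,0,0,0,0,1],[0,0,0,0,0,0,1]]}}

```text
time: 1.92
position: [0.6569, 0.204, 0.2321]
tool_rot: [-2.28, -2.161, -0.001]
ft_force: [-0.5, 0.2, 0.8]
grip_width: 0.994
grip_force: 0.0
```

```bash
python3 - <<'E'
from h import *
s=ctrl.get_state();im,d=ctrl.get_image('wrist');im=im[:,:,::-1].copy();cv2.imwrite('pics/w3.png',im)
print(s['time'],s['position'],np.abs(s['qd']).max())
cv2.imwrite('pics/w3c.png',cv2.resize(im[120:320,220:440],None,fx=3,fy=3,interpolation=cv2.INTER_NEAREST)[:600])
E
```

```text
1.9167 [0.65687377 0.20401321 0.23211309] 0.009634010758276306
```

View pics/w3c.png

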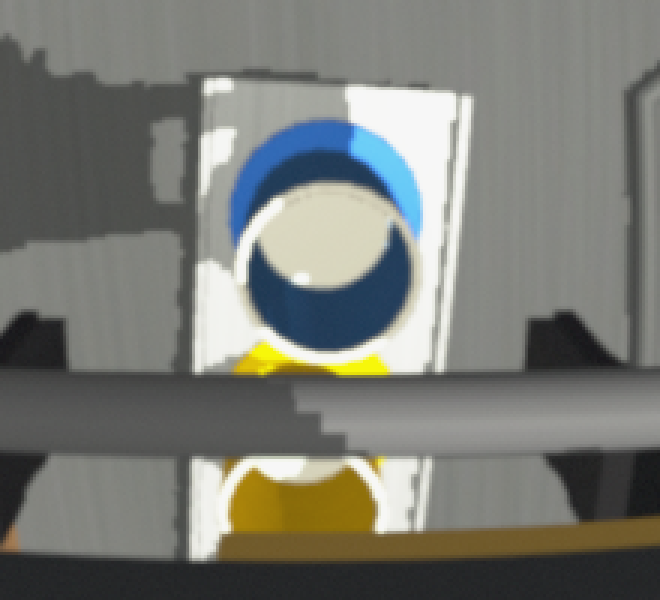

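The crop shows the blue cup's rim clearly, with its centre at about wrist pixel (329.7,211) and a light inside floor. The yellow rim is half hidden behind the gripper bar.

```bash
python3 - <<'E'
from h import *
s=ctrl.get_state();im,d=ctrl.get_image('wrist');print(s['time'],s['position'],s['tool_rot'])
s2=ctrl.get_state();print(s2['position'])
uv=[[329.7,211.2],[298,211],[361.3,211],[329.5,180.7],[329.5,241.7]]
print(plane('wrist',uv,.12,s)); print(plane('wrist',uv,.12,s2)[0])
p=ctrl.camera_params('wrist')
# height: nearest approach of wrist ray with scene/side rim-centre rays
def near(o1,d1,o2,d2):
    t=np.linalg.lstsq(np.c_[d1,-d2],o2-o1,rcond=None)[0];return o1+t[0]*d1,o2+t[1]*d2
o,dd=ray('wrist',uv[:1],s)
for n,q in(('scene',(483.5,246)),('side',(295,105))):
    o2,d2=ray(n,[q]);print(n,plane(n,[q],.12),near(o,dd[0],o2,d2[0]))
o1,d1=ray('scene',[(483.5,246)]);o2,d2=ray('side',[(295,105)]);print(near(o1,d1[0],o2,d2[0]))
E
```

```text
1.9667 [0.65705997 0.2035526  0.23212143] [-2.28059731e+00 -2.16062009e+00 -8.05065664e-04]
[0.65721302 0.2031817  0.23209372]
[[0.66866217 0.18862637 0.12      ]
 [0.63943117 0.19040227 0.12      ]
 [0.69804458 0.18714643 0.12      ]
 [0.6697824  0.21721671 0.12      ]
 [0.66716467 0.15836299 0.12      ]]
[0.66881037 0.18824663 0.12      ]
scene [[0.66973007 0.18494861 0.12      ]] (array([0.66874501, 0.18761332, 0.11653333]), array([0.667427  , 0.18594197, 0.11699024]))
side [[0.66184847 0.18383064 0.12      ]] (array([0.6687414 , 0.18765745, 0.11668437]), array([0.66440017, 0.18927828, 0.11610697]))
(array([0.66565737, 0.18670525, 0.1146776 ]), array([0.66413953, 0.18872185, 0.11650462]))
```

Emit:
{"method": "step_arm", "body": {"targets": [[1.1,-1.5,-2.5,0,0,0,1],[0,0,-3.5,0,0,0,1],[0,0,-2.5,0,0,0,1],[0,0,0,0,0,0,1],[0,0,0,0,0,0,1]]}}

```text
time: 2.43
position: [0.6676, 0.1877, 0.1457]
tool_rot: [-2.281, -2.158, 0.004]
ft_force: [-0.3, 0.6, 0.8]
grip_width: 1.0
grip_force: 0.0
```

Emit:
{"method": "step_arm", "body": {"targets": [[0,0,-2.2,0,0,0,1],[0,0,-2.2,0,0,0,1],[0,0,-2,0,0,0,1],[0,0,0,0,0,0,1],[0,0,0,0,0,0,0.6]], "force": 10}}

```text
time: 2.85
position: [0.6692, 0.1882, 0.0842]
tool_rot: [2.281, 2.159, 0.002]
ft_force: [0.2, 0.6, 0.7]
grip_width: 0.972
grip_force: 0.0
```

Emit:
{"method": "step_arm", "body": {"targets": [[0,0,0,0,0,0,0.5],[0,0,0,0,0,0,0.5],[0,0,0,0,0,0,0.5],[0,0,0,0,0,0,0.5],[0,0,0,0,0,0,0.5]], "force": 10}}

```text
time: 3.27
position: [0.6689, 0.1879, 0.0837]
tool_rot: [2.282, 2.159, 0.002]
ft_force: [-1.6, -0.3, 2.9]
grip_width: 0.655
grip_force: 10.0
```

Emit:
{"method": "step_arm", "body": {"targets": [[0,0,1.5,0,0,0,0.5],[0,0,2,0,0,0,0.5],[-2,0,0,0,0,0,0.5],[-3,0,0,0,0,0,0.5],[-3,0,0,0,0,0,0.5]]}}

```text
time: 3.68
position: [0.5883, 0.1871, 0.1178]
tool_rot: [2.283, 2.157, 0.001]
ft_force: [0.2, -0.7, -1.0]
grip_width: 0.656
grip_force: 10.0
```

Emit:
{"method": "step_arm", "body": {"targets": [[-3,-1,0,0,0,0,0.5],[-3,-1.4,0,0,0,0,0.5],[-3,-1.5,0,0,0,0,0.5],[-2.6,-1.5,0,0,0,0,0.5],[-1,0,0,0,0,0,0.5]]}}

```text
time: 4.1
position: [0.4591, 0.1304, 0.1172]
tool_rot: [-2.284, -2.155, 0.004]
ft_force: [0.7, -0.6, -1.6]
grip_width: 0.656
grip_force: 10.0
```

Emit:
{"method": "step_arm", "body": {"targets": [[0,0,0,0,0,0,0.5],[0,0,0,0,0,0,0.5],[0,0,0,0,0,0,0.5],[0,0,0,0,0,0,0.5],[0,0,0,0,0,0,0.5]]}}

```text
time: 4.52
position: [0.4636, 0.1339, 0.1176]
tool_rot: [2.282, 2.158, -0.0]
ft_force: [0.3, 0.4, -0.7]
grip_width: 0.653
grip_force: 10.0
```

```bash
python3 - <<'E'
from h import *
s=ctrl.get_state();im,d=ctrl.get_image('wrist');im=im[:,:,::-1].copy();cv2.imwrite('pics/w4.png',im)
print(s['time'],s['position'],s['grip_width'])
sc,_=ctrl.get_image('scene');sd,_=ctrl.get_image('side')
a=cv2.resize(sc[130:290,290:510,::-1],(550,400));b=sd[80:260,200:400,::-1];b=cv2.resize(b,(250,225))
cv=np.zeros((600,800,3),np.uint8);cv[:400,:640]=im;cv[400:,:275]=cv2.resize(a,(275,200));cv[400:600,280:502]=cv2.resize(b,(222,200));cv2.imwrite('pics/m1.png',cv)
E
```

```text
4.5167 [0.4636041  0.13392738 0.11764298] 0.6529072188029403
```

View pics/m1.png

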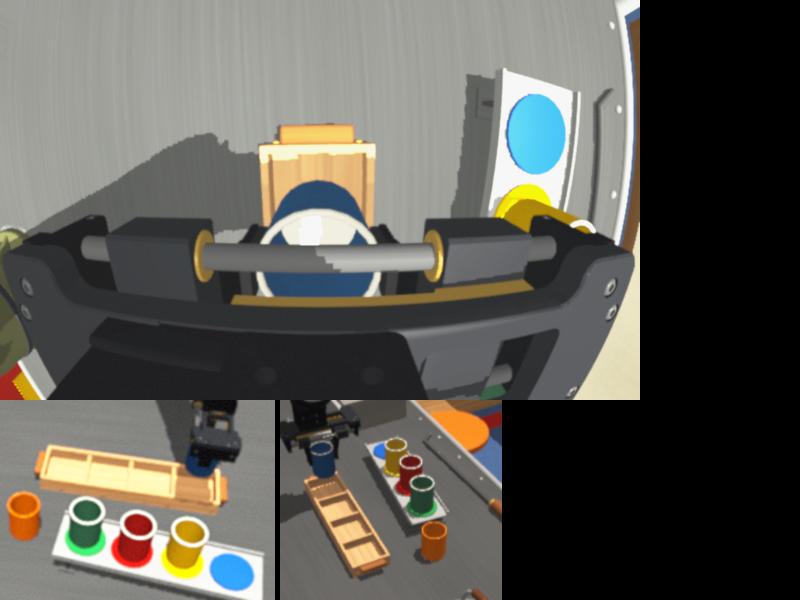

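The wrist view shows the blue cup held over the left cell, with the tray's end corners at (260,145) and (375,145). The fixed views agree. I'll check the tray with those corners.

```bash
python3 - <<'E'
from h import *
s=ctrl.get_state();print(s['position'])
print(plane('wrist',[[260,145],[375,145],[318,124]],.034,s))
E
```

```text
[0.46303236 0.13367285 0.11744146]
[[0.42093554 0.18503937 0.034     ]
 [0.51285824 0.17987545 0.034     ]
 [0.46821071 0.1986066  0.034     ]]
```

Emit:
{"method": "step_arm", "body": {"targets": [[0.2,0.2,-1.5,0,0,0,0.5],[0,0,-2,0,0,0,0.5],[0,0,-1.8,0,0,0,0.5],[0,0,-1.2,0,0,0,0.5],[0,0,-0.5,0,0,0,0.5]]}}

```text
time: 5.08
position: [0.4635, 0.1351, 0.0457]
tool_rot: [-2.282, -2.158, 0.005]
ft_force: [-0.6, 0.3, -1.3]
grip_width: 0.654
grip_force: 10.0
```

Emit:
{"method": "step_arm", "body": {"targets": [[0,0,-0.2,0,0,0,0.5],[0,0,0,0,0,0,0.5],[0,0,0,0,0,0,0.5],[0,0,0,0,0,0,0.5],[0,0,0,0,0,0,0.5]]}}

```text
time: 5.5
position: [0.4653, 0.1359, 0.0465]
tool_rot: [2.282, 2.158, 0.003]
ft_force: [0.7, 0.4, -0.3]
grip_width: 0.65
grip_force: 10.0
```

Emit:
{"method": "step_arm", "body": {"targets": [[0,0,-0.1,0,0,0,0.5],[0,0,-0.1,0,0,0,0.5],[0,0,0,0,0,0,0.5],[0,0,0,0,0,0,0.5],[0,0,0,0,0,0,0.5]]}}

```text
time: 5.92
position: [0.4652, 0.1359, 0.0446]
tool_rot: [2.282, 2.159, 0.002]
ft_force: [-1.2, -0.6, 5.0]
grip_width: 0.653
grip_force: 10.0
```

Emit:
{"method": "step_arm", "body": {"targets": [[0,0,0,0,0,0,0.95],[0,0,0,0,0,0,0.95],[0,0,0,0,0,0,0.95],[0,0,0.5,0,0,0,0.95],[0,0,2,0,0,0,0.95]]}}

```text
time: 6.33
position: [0.4622, 0.1347, 0.0665]
tool_rot: [-2.281, -2.158, 0.009]
ft_force: [-0.8, 0.6, 0.1]
grip_width: 0.913
grip_force: 0.0
```

Emit:
{"method": "step_arm", "body": {"targets": [[0,0,3.5,0,0,0,1],[0,0,4,0,0,0,1],[2.5,-0.4,2,0,0,0,1],[3.5,-0.6,0,0,0,0,1],[3.5,-0.6,0,0,0,0,1]]}}

```text
time: 6.75
position: [0.5618, 0.1206, 0.1667]
tool_rot: [2.279, 2.16, 0.009]
ft_force: [0.2, -0.6, -0.7]
grip_width: 1.001
grip_force: 0.0
```

Emit:
{"method": "step_arm", "body": {"targets": [[3.5,-0.6,0,0,0,0,1],[3.5,-0.6,0,0,0,0,1],[2.5,-0.4,0,0,0,0,1],[0,0,0,0,0,0,1],[0,0,0,0,0,0,1]]}}

```text
time: 7.17
position: [0.655, 0.1027, 0.1628]
tool_rot: [2.284, 2.157, -0.003]
ft_force: [-0.8, 0.6, -0.4]
grip_width: 1.004
grip_force: 0.0
```

Emit:
{"method": "step_arm", "body": {"targets": [[0,0,0,0,0,0,1],[0,0,0,0,0,0,1],[0,0,0,0,0,0,1],[0,0,0,0,0,0,1],[0,0,0,0,0,0,1]]}}

```text
time: 7.58
position: [0.6542, 0.1041, 0.1642]
tool_rot: [-2.282, -2.159, -0.001]
ft_force: [-0.0, 0.4, -0.1]
grip_width: 1.0
grip_force: 0.0
```

```bash
python3 - <<'E'
from h import *
s=ctrl.get_state();im,d=ctrl.get_image('wrist');im=im[:,:,::-1].copy();cv2.imwrite('pics/w5.png',im)
print(s['time'],s['position'],s['grip_width'])
cv=np.zeros((600,640,3),np.uint8);cv[:400,:640]=im
sc,_=ctrl.get_image('scene');sd,_=ctrl.get_image('side')
cv[400:,:275]=cv2.resize(sc[130:290,290:510,::-1],(275,200));cv[400:600,280:502]=cv2.resize(sd[80:260,200:400,::-1],(222,200));cv2.imwrite('pics/m2.png',cv)
E
```

```text
7.5833 [0.6542377  0.10411228 0.16423069] 1.0004759359137017
```

View pics/m2.png

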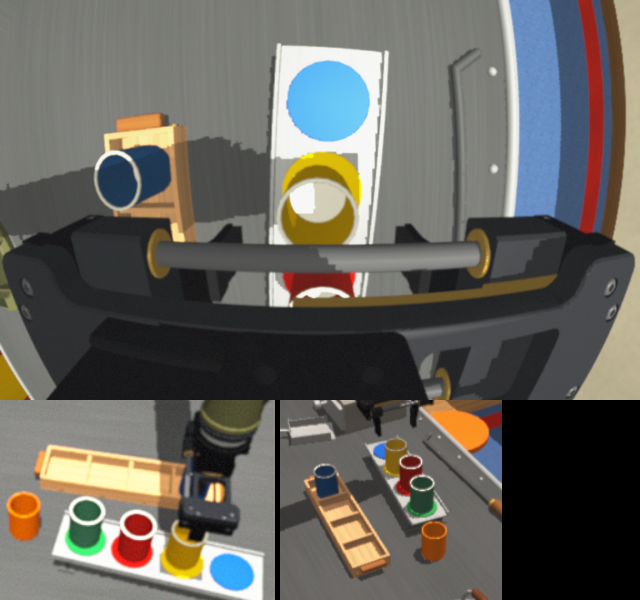

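Blue stands upright in the left cell. The yellow rim spans (278–358, 177–245) in the wrist view, midway between the fingers.

```bash
python3 - <<'E'
from h import *
s=ctrl.get_state()
print(plane('wrist',[[318,213],[278,213],[358,213],[318,177]],.12,s))
sd=ctrl.get_image('side')[0][:,:,::-1].copy();print(rim('side',sd,(317,136),half=14),rim('side',sd,(328,154),half=14))
E
```

```text
[[0.65630101 0.1079586  0.12      ]
 [0.62839108 0.10946091 0.12      ]
 [0.68420731 0.10634259 0.12      ]
 [0.65771137 0.13326184 0.12      ]]
(array([0.6512, 0.0211, 0.03  ]), 54, 0.0012) (array([ 0.6348, -0.0667,  0.0296]), 54, 0.0008)
```

Emit:
{"method": "step_arm", "body": {"targets": [[0,0,-2.2,0,0,0,1],[0,0,0,0,0,0,1],[0,0,0,0,0,0,1],[0,0,0,0,0,0,1],[0,0,0,0,0,0,1]]}}

```text
time: 8.2
position: [0.6552, 0.1037, 0.1426]
tool_rot: [2.282, 2.158, 0.002]
ft_force: [0.3, -0.0, -0.5]
grip_width: 1.003
grip_force: 0.0
```

Emit:
{"method": "step_arm", "body": {"targets": [[0.1,0.1,-2,0,0,0,1],[0,0,-2,0,0,0,1],[0,0,-1.8,0,0,0,1],[0,0,0,0,0,0,1],[0,0,0,0,0,0,0.6]]}}

```text
time: 8.62
position: [0.6554, 0.1046, 0.0836]
tool_rot: [-2.282, -2.158, 0.002]
ft_force: [0.7, -0.6, 0.6]
grip_width: 0.976
grip_force: 0.0
```

Emit:
{"method": "step_arm", "body": {"targets": [[0,0,0,0,0,0,0.5],[0,0,0,0,0,0,0.5],[0,0,0,0,0,0,0.5],[0,0,0,0,0,0,0.5],[0,0,0,0,0,0,0.5]]}}

```text
time: 9.03
position: [0.6557, 0.1049, 0.0846]
tool_rot: [-2.282, -2.159, -0.001]
ft_force: [-1.2, 0.3, 2.8]
grip_width: 0.651
grip_force: 10.0
```

Emit:
{"method": "step_arm", "body": {"targets": [[0,0,1.5,0,0,0,0.5],[0,0,2.5,0,0,0,0.5],[-1.5,0,2,0,0,0,0.5],[-3,0,0,0,0,0,0.5],[-3,0,0,0,0,0,0.5]]}}

```text
time: 9.45
position: [0.5814, 0.1043, 0.145]
tool_rot: [2.282, 2.156, 0.004]
ft_force: [-0.3, -0.3, -0.8]
grip_width: 0.656
grip_force: 10.0
```

Emit:
{"method": "step_arm", "body": {"targets": [[-3,-1.2,0,0,0,0,0.5],[-3,-1.4,0,0,0,0,0.5],[-3,-1.5,0,0,0,0,0.5],[-2,-1.4,0,0,0,0,0.5],[-1,0,0,0,0,0,0.5]]}}

```text
time: 9.87
position: [0.4579, 0.0466, 0.1433]
tool_rot: [-2.285, -2.154, 0.002]
ft_force: [-0.5, -0.4, -1.4]
grip_width: 0.656
grip_force: 10.0
```

Emit:
{"method": "step_arm", "body": {"targets": [[0,0,0,0,0,0,0.5],[0,0,0,0,0,0,0.5],[0,0,0,0,0,0,0.5],[0,0,0,0,0,0,0.5],[0,0,0,0,0,0,0.5]]}}

```text
time: 10.28
position: [0.4614, 0.05, 0.1436]
tool_rot: [2.281, 2.159, -0.001]
ft_force: [0.6, 0.3, -1.2]
grip_width: 0.657
grip_force: 10.0
```

Emit:
{"method": "step_arm", "body": {"targets": [[-0.1,0,-2,0,0,0,0.5],[0,0,-3,0,0,0,0.5],[0,0,-2.5,0,0,0,0.5],[0,0,-1.5,0,0,0,0.5],[0,0,-0.7,0,0,0,0.5]]}}

```text
time: 10.7
position: [0.4579, 0.0493, 0.0444]
tool_rot: [-2.281, -2.158, 0.008]
ft_force: [-7.5, -0.5, 15.9]
grip_width: 0.652
grip_force: 10.0
```

Emit:
{"method": "step_arm", "body": {"targets": [[0,0,-0.1,0,0,0,0.5],[0,0,-0.1,0,0,0,0.5],[0,0,0,0,0,0,0.5],[0,0,0,0,0,0,0.5],[0,0,0,0,0,0,0.5]]}}

```text
time: 11.12
position: [0.4603, 0.0498, 0.0454]
tool_rot: [2.282, 2.158, 0.002]
ft_force: [-0.2, -0.2, -1.1]
grip_width: 0.653
grip_force: 10.0
```

Emit:
{"method": "step_arm", "body": {"targets": [[0,0,-0.1,0,0,0,0.5],[0,0,-0.1,0,0,0,0.5],[0,0,0,0,0,0,0.5],[0,0,0,0,0,0,0.5],[0,0,0,0,0,0,0.5]]}}

```text
time: 11.53
position: [0.4606, 0.0499, 0.0438]
tool_rot: [2.282, 2.159, 0.003]
ft_force: [-1.7, 0.0, 4.5]
grip_width: 0.656
grip_force: 10.0
```

Emit:
{"method": "step_arm", "body": {"targets": [[0,0,0,0,0,0,0.95],[0,0,0,0,0,0,0.95],[0,0,0,0,0,0,0.95],[0,0,0.5,0,0,0,0.95],[0,0,2,0,0,0,0.95]]}}

```text
time: 11.95
position: [0.4571, 0.0491, 0.0656]
tool_rot: [-2.281, -2.157, 0.009]
ft_force: [-0.0, -0.4, 0.5]
grip_width: 0.91
grip_force: 0.0
```

Emit:
{"method": "step_arm", "body": {"targets": [[0,0,3.5,0,0,0,1],[0,0,4,0,0,0,1],[2.9,-0.4,2,0,0,0,1],[3.5,-0.6,0,0,0,0,1],[3.5,-0.6,0,0,0,0,1]]}}

```text
time: 12.37
position: [0.5612, 0.0344, 0.1658]
tool_rot: [2.279, 2.16, 0.009]
ft_force: [-0.4, 0.7, -0.3]
grip_width: 1.0
grip_force: 0.0
```

Emit:
{"method": "step_arm", "body": {"targets": [[3.5,-0.6,0,0,0,0,1],[3.5,-0.5,0,0,0,0,1],[2.5,-0.3,0,0,0,0,1],[0,0,0,0,0,0,1],[0,0,0,0,0,0,1]]}}

```text
time: 12.78
position: [0.6539, 0.0191, 0.1617]
tool_rot: [-2.283, -2.158, 0.004]
ft_force: [-0.2, 0.3, 0.2]
grip_width: 0.995
grip_force: 0.0
```

Emit:
{"method": "step_arm", "body": {"targets": [[0,0,0,0,0,0,1],[0,0,0,0,0,0,1],[0,0,0,0,0,0,1],[0,0,0,0,0,0,1],[0,0,0,0,0,0,1]]}}

```text
time: 13.2
position: [0.6533, 0.02, 0.1632]
tool_rot: [-2.282, -2.159, -0.001]
ft_force: [-0.1, 0.2, -0.2]
grip_width: 0.998
grip_force: 0.0
```

```bash
python3 - <<'E'
from h import *
s=ctrl.get_state();im,d=ctrl.get_image('wrist');im=im[:,:,::-1].copy()
print(s['time'],s['position'],s['grip_width'])
cv=np.zeros((600,640,3),np.uint8);cv[:400,:640]=im
sc,_=ctrl.get_image('scene');sd,_=ctrl.get_image('side')
cv[400:,:275]=cv2.resize(sc[130:290,290:510,::-1],(275,200));cv[400:600,280:502]=cv2.resize(sd[80:260,200:400,::-1],(222,200));cv2.imwrite('pics/m3.png',cv)
E
```

```text
13.2 [0.6532721  0.01997583 0.16320956] 0.9978967176437165
```

View pics/m3.png

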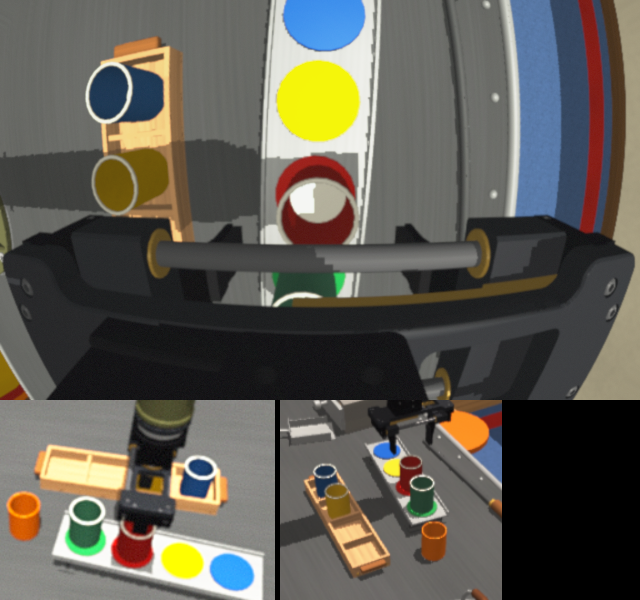

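Blue and yellow stand in their cells. The red rim spans (277–357, from row 178), centred between the fingers, so I'm descending.

Emit:
{"method": "step_arm", "body": {"targets": [[0.1,0.1,-2,0,0,0,1],[0,0,-2.5,0,0,0,1],[0,0,-2.2,0,0,0,1],[0,0,-1.2,0,0,0,1],[0,0,0,0,0,0,1]]}}

```text
time: 13.77
position: [0.6523, 0.0207, 0.0804]
tool_rot: [-2.28, -2.157, 0.007]
ft_force: [-1.9, -0.2, 0.6]
grip_width: 1.003
grip_force: 0.0
```

Emit:
{"method": "step_arm", "body": {"targets": [[0,0,0,0,0,0,0.5],[0,0,0,0,0,0,0.5],[0,0,0,0,0,0,0.5],[0,0,0,0,0,0,0.5],[0,0,0,0,0,0,0.5]]}}

```text
time: 14.18
position: [0.6552, 0.0207, 0.0848]
tool_rot: [2.282, 2.158, 0.002]
ft_force: [0.1, 0.3, 0.7]
grip_width: 0.706
grip_force: 0.5
```

Emit:
{"method": "step_arm", "body": {"targets": [[0,0,0,0,0,0,0.5],[0,0,0,0,0,0,0.5],[0,0,0,0,0,0,0.5],[0,0,0,0,0,0,0.5],[0,0,1,0,0,0,0.5]]}}

```text
time: 14.6
position: [0.6534, 0.0206, 0.0921]
tool_rot: [-2.281, -2.158, 0.004]
ft_force: [-0.2, -0.2, -1.8]
grip_width: 0.669
grip_force: 10.0
```

Emit:
{"method": "step_arm", "body": {"targets": [[0,0,2.5,0,0,0,0.5],[0,0,2.5,0,0,0,0.5],[-1.5,0,0,0,0,0,0.5],[-3,0,0,0,0,0,0.5],[-3,0,0,0,0,0,0.5]]}}

```text
time: 15.02
position: [0.5795, 0.0202, 0.144]
tool_rot: [2.282, 2.157, 0.0]
ft_force: [-0.4, 0.9, 0.3]
grip_width: 0.664
grip_force: 10.0
```

Emit:
{"method": "step_arm", "body": {"targets": [[-3,-1.2,0,0,0,0,0.5],[-3,-1.5,0,0,0,0,0.5],[-3,-1.5,0,0,0,0,0.5],[-2.2,-1.5,0,0,0,0,0.5],[-1.1,0,0,0,0,0,0.5]]}}

```text
time: 15.43
position: [0.4537, -0.0397, 0.1435]
tool_rot: [-2.286, -2.153, 0.001]
ft_force: [0.8, 0.5, -0.4]
grip_width: 0.665
grip_force: 10.0
```

Emit:
{"method": "step_arm", "body": {"targets": [[0,0,0,0,0,0,0.5],[0,0,0,0,0,0,0.5],[0,0,0,0,0,0,0.5],[0,0,0,0,0,0,0.5],[0,0,0,0,0,0,0.5]]}}

```text
time: 15.85
position: [0.4575, -0.0361, 0.1437]
tool_rot: [2.281, 2.159, -0.001]
ft_force: [-0.6, -0.6, -0.2]
grip_width: 0.664
grip_force: 10.0
```

Emit:
{"method": "step_arm", "body": {"targets": [[-0.1,0,-2,0,0,0,0.5],[0,0,-3,0,0,0,0.5],[0,0,-2.5,0,0,0,0.5],[0,0,-1.2,0,0,0,0.5],[0,0,-0.6,0,0,0,0.5]]}}

```text
time: 16.27
position: [0.4543, -0.0364, 0.0484]
tool_rot: [-2.281, -2.158, 0.006]
ft_force: [-0.1, -0.1, -0.8]
grip_width: 0.661
grip_force: 10.0
```

Emit:
{"method": "step_arm", "body": {"targets": [[0,0,0,0,0,0,0.5],[0,0,-0.2,0,0,0,0.5],[0,0,-0.2,0,0,0,0.5],[0,0,-0.1,0,0,0,0.5],[0,0,0,0,0,0,0.5]]}}

```text
time: 16.68
position: [0.4562, -0.0363, 0.0462]
tool_rot: [2.282, 2.158, 0.002]
ft_force: [-0.1, 0.7, -1.1]
grip_width: 0.664
grip_force: 10.0
```

Emit:
{"method": "step_arm", "body": {"targets": [[0,0,0,0,0,0,0.5],[0,0,0,0,0,0,0.5],[0,0,0,0,0,0,0.5],[0,0,0,0,0,0,0.5],[0,0,0,0,0,0,0.5]]}}

```text
time: 17.1
position: [0.4557, -0.0363, 0.0458]
tool_rot: [2.282, 2.159, 0.0]
ft_force: [-0.6, -0.9, -1.1]
grip_width: 0.668
grip_force: 10.0
```

Emit:
{"method": "step_arm", "body": {"targets": [[0,0,-0.1,0,0,0,0.5],[0,0,-0.1,0,0,0,0.5],[0,0,0,0,0,0,0.5],[0,0,0,0,0,0,0.5],[0,0,0,0,0,0,0.5]]}}

```text
time: 17.52
position: [0.4559, -0.0363, 0.0449]
tool_rot: [-2.281, -2.159, -0.0]
ft_force: [-4.7, -0.0, 12.1]
grip_width: 0.664
grip_force: 10.0
```

Emit:
{"method": "step_arm", "body": {"targets": [[0,0,0,0,0,0,0.95],[0,0,0,0,0,0,0.95],[0,0,0,0,0,0,0.95],[0,0,0.5,0,0,0,0.95],[0,0,2,0,0,0,0.95]]}}

```text
time: 17.93
position: [0.4531, -0.0365, 0.0667]
tool_rot: [-2.28, -2.157, 0.008]
ft_force: [-0.7, -0.1, 0.1]
grip_width: 0.918
grip_force: 0.0
```

Emit:
{"method": "step_arm", "body": {"targets": [[0,0,3.5,0,0,0,1],[0,0,4,0,0,0,1],[2.5,-0.4,2,0,0,0,1],[3.5,-0.6,0,0,0,0,1],[3.5,-0.6,0,0,0,0,1]]}}

```text
time: 18.35
position: [0.5532, -0.0518, 0.1667]
tool_rot: [2.279, 2.159, 0.009]
ft_force: [-1.5, -0.1, -0.5]
grip_width: 1.0
grip_force: 0.0
```

Emit:
{"method": "step_arm", "body": {"targets": [[3.5,-0.6,0,0,0,0,1],[3.3,-0.5,0,0,0,0,1],[2,-0.4,0,0,0,0,1],[0,0,0,0,0,0,1],[0,0,0,0,0,0,1]]}}

```text
time: 18.77
position: [0.6388, -0.0678, 0.1629]
tool_rot: [-2.283, -2.158, 0.003]
ft_force: [-0.1, 1.1, 0.2]
grip_width: 0.998
grip_force: 0.0
```

Emit:
{"method": "step_arm", "body": {"targets": [[0,0,0,0,0,0,1],[0,0,0,0,0,0,1],[0,0,0,0,0,0,1],[0,0,0,0,0,0,1],[0,0,0,0,0,0,1]]}}

```text
time: 19.18
position: [0.6383, -0.0671, 0.1641]
tool_rot: [-2.282, -2.159, -0.001]
ft_force: [0.0, -0.0, 0.5]
grip_width: 1.001
grip_force: 0.0
```

```bash
python3 - <<'E'
from h import *
s=ctrl.get_state();im,d=ctrl.get_image('wrist');im=im[:,:,::-1].copy()
print(s['time'],s['position'],s['grip_width'])
cv=np.zeros((600,640,3),np.uint8);cv[:400,:640]=im
sc,_=ctrl.get_image('scene');sd,_=ctrl.get_image('side')
cv[400:,:275]=cv2.resize(sc[130:290,290:510,::-1],(275,200));cv[400:600,280:502]=cv2.resize(sd[80:260,200:400,::-1],(222,200));cv2.imwrite('pics/m4.png',cv)
E
```

```text
19.1833 [ 0.6383327  -0.06707342  0.16412352] 1.000620508008092
```

View pics/m4.png

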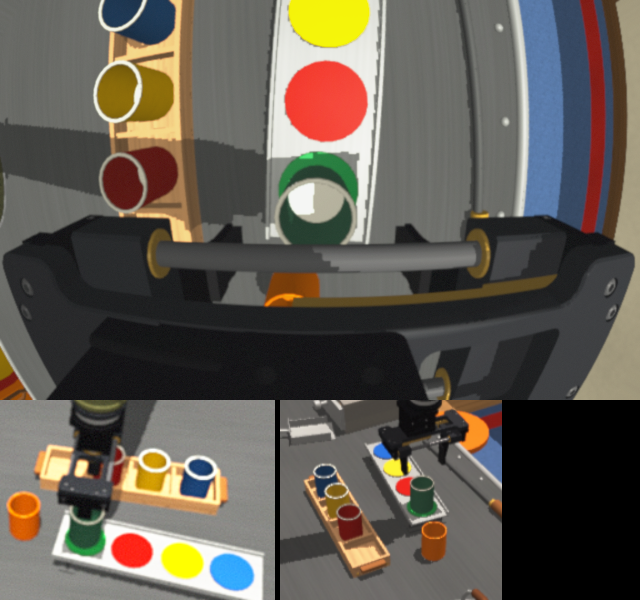

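Three cups are placed. The green rim spans (275–356, from row 178), so the hand is aligned to within 2 mm.

Emit:
{"method": "step_arm", "body": {"targets": [[0,0.1,-2,0,0,0,1],[0,0,-2.5,0,0,0,1],[0,0,-2.2,0,0,0,1],[0,0,-1.3,0,0,0,1],[0,0,0,0,0,0,1]]}}

```text
time: 19.75
position: [0.6363, -0.0659, 0.0803]
tool_rot: [-2.279, -2.156, 0.007]
ft_force: [-1.0, -0.1, 0.2]
grip_width: 0.997
grip_force: 0.0
```

Emit:
{"method": "step_arm", "body": {"targets": [[0,0,0,0,0,0,0.5],[0,0,0,0,0,0,0.5],[0,0,0,0,0,0,0.5],[0,0,0,0,0,0,0.5],[0,0,0,0,0,0,0.5]]}}

```text
time: 20.17
position: [0.6391, -0.0664, 0.0848]
tool_rot: [2.282, 2.158, 0.002]
ft_force: [-1.5, -0.2, 0.6]
grip_width: 0.706
grip_force: 0.8
```

Emit:
{"method": "step_arm", "body": {"targets": [[0,0,0,0,0,0,0.5],[0,0,0,0,0,0,0.5],[0,0,0,0,0,0,0.5],[0,0,0,0,0,0,0.5],[0,0,0,0,0,0,0.5]]}}

```text
time: 20.58
position: [0.6388, -0.0665, 0.0845]
tool_rot: [2.282, 2.159, 0.001]
ft_force: [-2.9, 0.3, 5.6]
grip_width: 0.663
grip_force: 10.0
```

Emit:
{"method": "step_arm", "body": {"targets": [[0,0,1.5,0,0,0,0.5],[0,0,2.5,0,0,0,0.5],[-1.5,0,2,0,0,0,0.5],[-3,0,0,0,0,0,0.5],[-3,0,0,0,0,0,0.5]]}}

```text
time: 21.0
position: [0.5643, -0.0667, 0.1445]
tool_rot: [2.28, 2.157, 0.002]
ft_force: [-2.7, 0.3, -1.4]
grip_width: 0.664
grip_force: 10.0
```

Emit:
{"method": "step_arm", "body": {"targets": [[-3,-1.2,0,0,0,0,0.5],[-3,-1.4,0,0,0,0,0.5],[-2.6,-1.5,0,0,0,0,0.5],[-1.6,-1.4,0,0,0,0,0.5],[-0.9,0,0,0,0,0,0.5]]}}

```text
time: 21.42
position: [0.4502, -0.1243, 0.1433]
tool_rot: [-2.287, -2.154, -0.0]
ft_force: [0.8, 0.1, 0.3]
grip_width: 0.667
grip_force: 10.0
```

Emit:
{"method": "step_arm", "body": {"targets": [[0,0,0,0,0,0,0.5],[0,0,0,0,0,0,0.5],[0,0,0,0,0,0,0.5],[0,0,0,0,0,0,0.5],[0,0,0,0,0,0,0.5]]}}

```text
time: 21.83
position: [0.4534, -0.121, 0.1436]
tool_rot: [2.281, 2.16, -0.001]
ft_force: [0.4, 0.1, -1.8]
grip_width: 0.669
grip_force: 10.0
```

Emit:
{"method": "step_arm", "body": {"targets": [[-0.1,-0.1,-2,0,0,0,0.5],[0,0,-3,0,0,0,0.5],[0,0,-2.5,0,0,0,0.5],[0,0,-1.2,0,0,0,0.5],[0,0,-0.6,0,0,0,0.5]]}}

```text
time: 22.25
position: [0.4503, -0.1221, 0.0484]
tool_rot: [-2.28, -2.158, 0.006]
ft_force: [-0.0, 0.4, -1.5]
grip_width: 0.667
grip_force: 10.0
```

Emit:
{"method": "step_arm", "body": {"targets": [[0,0,0,0,0,0,0.5],[0,0,-0.2,0,0,0,0.5],[0,0,-0.2,0,0,0,0.5],[0,0,-0.1,0,0,0,0.5],[0,0,0,0,0,0,0.5]]}}

```text
time: 22.67
position: [0.4522, -0.1224, 0.0462]
tool_rot: [2.282, 2.158, 0.002]
ft_force: [0.2, -0.6, 0.0]
grip_width: 0.665
grip_force: 10.0
```

Emit:
{"method": "step_arm", "body": {"targets": [[0,0,0,0,0,0,0.5],[0,0,-0.1,0,0,0,0.5],[0,0,0,0,0,0,0.5],[0,0,0,0,0,0,0.5],[0,0,0,0,0,0,0.5]]}}

```text
time: 23.08
position: [0.4523, -0.1224, 0.0454]
tool_rot: [2.282, 2.158, 0.002]
ft_force: [-1.8, 0.4, 5.8]
grip_width: 0.669
grip_force: 10.0
```

Contact. I'm releasing, rising and moving clear.

Emit:
{"method": "step_arm", "body": {"targets": [[0,0,0,0,0,0,0.95],[0,0,0,0,0,0,0.95],[0,0,0,0,0,0,0.95],[0,0,0.5,0,0,0,0.95],[0,0,2,0,0,0,0.95]]}}

```text
time: 23.5
position: [0.4491, -0.1221, 0.0677]
tool_rot: [-2.28, -2.156, 0.007]
ft_force: [0.0, 0.4, -0.3]
grip_width: 0.921
grip_force: 0.0
```

Emit:
{"method": "step_arm", "body": {"targets": [[0,0,3.5,0,0,0,1],[0,0,4,0,0,0,1],[0,0,3,0,0,0,1],[3,3,0,0,0,0,1],[3,3,0,0,0,0,1]]}}

```text
time: 23.92
position: [0.5128, -0.0645, 0.1788]
tool_rot: [2.285, 2.151, 0.013]
ft_force: [1.1, -0.0, -0.3]
grip_width: 1.004
grip_force: 0.0
```

Emit:
{"method": "step_arm", "body": {"targets": [[3,3,0,0,0,0,1],[3,3,0,0,0,0,1],[3,3,0,0,0,0,1],[3,3,0,0,0,0,1],[3,3,0,0,0,0,1]]}}

```text
time: 24.33
position: [0.659, 0.0857, 0.1745]
tool_rot: [-2.282, -2.159, 0.0]
ft_force: [0.3, -0.5, 0.7]
grip_width: 0.999
grip_force: 0.0
```

Emit:
{"method": "step_arm", "body": {"targets": [[0,4,0,0,0,0,1],[0,4,0,0,0,0,1],[0,4,0,0,0,0,1],[0,0,0,0,0,0,1],[0,0,0,0,0,0,1]]}}

```text
time: 24.75
position: [0.6568, 0.2087, 0.1739]
tool_rot: [-2.274, -2.166, 0.001]
ft_force: [0.8, -0.0, -0.6]
grip_width: 1.002
grip_force: 0.0
```

```bash
python3 - <<'E'
from h import *
out=[]
T=np.array([.4585,.007]);a=np.radians(2.7);y=np.array([np.sin(a),np.cos(a)]);x=np.array([np.cos(a),-np.sin(a)])
for n in('scene','side'):
    im,d=ctrl.get_image(n);im=im[:,:,::-1].copy();W=cloud(n,d);h=cv2.cvtColor(im,cv2.COLOR_BGR2HSV)
    m=(abs(W[...,0]-.46)<.07)&(abs(W[...,1])<.22)&(W[...,2]>.073)&(W[...,2]<.09)&(h[...,1]<90)&(h[...,2]>100)
    k,l,st,ce=cv2.connectedComponentsWithStats(m.astype(np.uint8))
    for i in range(1,k):
        if st[i,4]>15:
            P=W[l==i];c,e=circ(P,.0275);print(n,ce[i].round(),'local',((c-T)@x*1000).round(1),((c-T)@y*1000).round(1),'z',np.median(P[:,2]).round(4),np.ptp(P[:,2]).round(3),e)
    P=W[(W[...,2]>.05)&(W[...,1]<-.2)&(W[...,2]<.25)&(W[...,1]>-.5)&(W[...,0]>.3)&(W[...,0]<.95)];print('kettle',P.min(0),P.max(0))
    out.append(im)
cv=np.vstack([out[0][120:320,140:540],out[1][60:360,160:560]]);cv2.imwrite('pics/end.png',cv)
E
```

```text
scene [343. 169.] local 1.5 -132.1 z 0.0782 0.009 0.0015270161609048612
scene [377. 173.] local 0.9 -46.2 z 0.0792 0.009 0.0014004372173173807
scene [413. 179.] local 1.6 39.5 z 0.0795 0.01 0.001486074430072018
scene [450. 184.] local 1.7 127.5 z 0.0785 0.011 0.001388968292190747
kettle [ 0.4657739  -0.49985314  0.05003565] [ 0.62819949 -0.2003645   0.18119797]
side [240. 144.] local -2.3 128.5 z 0.0794 0.011 0.0016514207074694426
side [250. 161.] local -3.0 40.4 z 0.0801 0.009 0.0017560043485787026
side [261. 181.] local -3.6 -45.4 z 0.08 0.011 0.0016432608038840194
side [274. 201.] local -2.7 -131.6 z 0.0803 0.013 0.0017187124194707165
kettle [ 0.44794256 -0.49994856  0.05003768] [ 0.62261692 -0.20025793  0.18234274]
```

View pics/end.png

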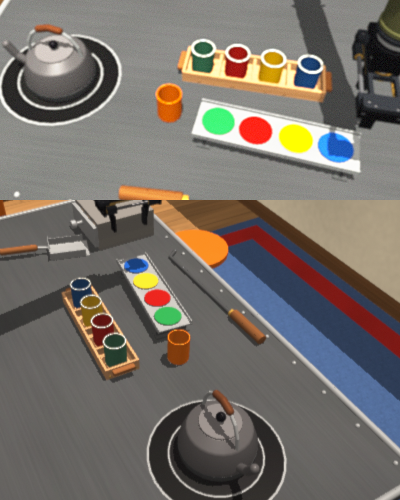

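All four cups stand upright in their cells within 4 mm of centre, rims at about 0.08 m. The order matches the pads and the kettle hasn't moved. Handing in.

```bash
python3 -c "
from bench import ctrl
print(ctrl.close_job())"
```

```text
the job is handed in; nothing more can be done
None
```

The job is handed in: blue, yellow, red and green (robot's left to right) stand upright in their tray cells, measured within about 4 mm of centre; the kettle was not moved. No verdict came back.

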